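# Gauge a bud vase and hold it up to show its foot

## Task

Check the tall bud vase that stands in the well of the wooden slide gauge: slide the gauge's jaw shut until it presses gently on the vase, and leave the slide there. Then take the vase by its neck, draw it straight up out of the well, tip it to about 45 degrees from upright so that its foot can be seen, and finish still holding it like that, steady, with its foot about 20 cm above the table. Leave the other pottery where it stands.

Things in the scene. Friction and masses are not known exactly. Their poses are not given: they have to be found in the camera images.
- gauge: Fixed wooden slide gauge: board 100 x 400 x 12 mm, length along the gauge's y (board's centre at y = +10 mm). Origin on the table surface, z up. At y = -80 mm a wooden block (90 x 80 mm) holds the tall bud vase in a well; behind it, toward -y, a fixed steel anvil 44 mm wide, face 23.5 mm from the well's axis, top at 77 mm. A slide runs on a rail along y on the + side.
- slide (a joint): Position of the gauge's slide in m: 0 fully open, grows as it moves along the gauge's -y towards the well, at most 0.12. The relaxed jaw first touches the vase at 0.0985 to 0.1015 (the vase has 1.5 mm play in the well, and is then pushed against the anvil). Friction of about 5 N keeps the slide where it is left.
- slide_grip (a point): Grip of the slide: an upright dark steel fin, 14 mm thick along the gauge's x, 34 mm long along its y, 48 to 95 mm above the table. Point in its middle at 78 mm height. The slide's body under it is 46 x 60 mm, top at 48 mm. In the gauge frame the point is at x = 0, y = 0.13 m minus the slide value.
- jaw: Sprung steel jaw ahead of the slide: plate 34 mm wide, 46 to 74 mm above the table. Origin at table height under the middle of its face, which looks to the gauge's -y, 88 mm ahead of the fin's middle when relaxed. Gives 12 mm at most against a spring of 0.5 N per mm (6 mm past contact presses with 3 N); beyond that it is rigid.
- well (a point): Centre of the mouth of the well in the gauge's block, 42 mm above the table, 80 mm to the gauge's -y of its origin. Round, 47 mm wide, 25 mm deep: the floor is 17 mm above the table.
- vase: Tall white bud vase, about 0.26 kg, 170 mm tall, standing upright in the gauge's well. Origin at the centre of its foot, z along its axis to the mouth. Round body 44 mm in diameter from 0 to 62 mm, then a cone to the neck, 25 mm in diameter from 98 to 163 mm, then a lip 31 mm across at 170 mm.
- vase_neck (a point): Point on the tall vase's axis in the neck, 132 mm above its foot; good place to hold it.
- squat_vase: squat white bud vase, 105 mm tall, 60 mm across, standing loose on the table beside the gauge; not the one to check; loose bystander, origin at the centre of its underside
- cup: white handle-less cup, 68 mm across, 65 mm tall, near the gauge; loose bystander, origin at the centre of its underside
- dish: small low terracotta dish, 90 mm across, 30 mm tall, near the gauge; loose bystander, origin at the centre of its underside
- mug: white mug with a handle, 80 mm across, 90 mm tall; loose bystander, origin at the centre of its underside
- bowl: white bowl, 140 mm across, 60 mm tall; loose bystander, origin at the centre of its underside

How it is judged:
By the outcome, as a careful person would: the job done as asked, in the order asked, and still so for the second after the job is handed in, while the arm keeps its last pose, push and grip.
It also fails if it takes over 50 s, if anything falls off the work surface, if the arm or the gripper's body presses on something with over 40 N, if the wrist force passes 120 N, or if a joint passes its speed limit or range.

## Robot

A 6-joint arm with a two-finger parallel gripper is mounted at the origin on the work surface. World frame = base frame: x ahead of the robot, y to its left, z up, the work surface at z = 0. Lengths are in m, angles in rad, forces in N, time in s.
With the tool pointing down it reaches from about 0.35 to 0.95 m from the base axis. Payload 17.4 kg.
Tool frame: the origin (TCP) lies midway between the tips of the shut fingers; the grasp point (between the pads) lies 19 mm behind it; z points along the fingers, y is the line along which they close (so a half turn about z gives the same grasp; the last joint's range is limited). The gripper opens to 93 mm and grips with 3 to 60 N. Pads are 15 mm wide; open, the fingers measure 128 mm over their backs; the gripper's body (75 mm by 188 mm) begins 65 mm behind the grasp point.
Start: joints at [-1.176, 0.116, 1.442, -0, 1.584, -0.038], TCP at [0.283, -0.613, 0.219] pointing down, gripper open.
Joint ranges: [-2.83, 2.83], [-0.83, 2.19], [0.07, 2.5], [-1.14, 4.28], [0.01, 3], [-2.97, 2.97]. Speed limits (rad/s): [1.89, 1.89, 2.22, 3.14, 3.14, 3.14].

## Interface

Orientations are given as a 3x3 rotation matrix whose columns are the frame's x, y, z axes.
In Python, from station import arm gives the robot as it stands. The module is installed in compiled form; this text tells all that it offers.
- The arm moves only by the shell command python3 -m inch 'ROWS' [FORCE]. ROWS is text: rows parted by semicolons, each of 7 numbers parted by spaces: the turn, a rotation vector about the tool's x, y, z in units of 6 degrees (1.0 is 6 degrees), then the shift along the tool's x, y, z in units of 60 mm (1.0 is 60 mm), then the finger opening in mm, from 0 to 93. In form: ax ay az dx dy dz hand; .... A call has 1 to 5 rows; each row is the pose to reach, as a shift and turn from the pose commanded when the call began, along the tool's axes at that moment; what a row does not reach only later rows make up. A row lasts 1/8 s, in which the tool goes at most 62.5 mm and 10.7 degrees, less where a joint would pass 70% of its speed; a pose out of reach is approached as far as the arm can. A call with a gripper value outside its range is refused whole. The fingers move at their own pace and stop on an object; FORCE is the grip in N (left out, the last holds). Time passes only in rows, so rows that repeat a pose let the fingers close. It gives the time, the measured TCP pose, the force, the opening and the grip force at its end, in the units of the state.
- arm.read_state(): the state, without advancing time (a new reading comes with each control period).
- arm.capture(name): name is "scene" or "top" or "wrist"; returns a dict with "img" (384x512x3 uint8, red, green, blue), "vertical_fov" (degrees; the focal length in pixels is half the picture's height over the tangent of half this angle, whatever the lens; pixels are square), "cx", "cy" (the principal point, pixels), "extrinsics" (4x4, takes a point from world to camera coordinates). Camera axes: x right, y down, z forward; pixel columns grow to the right and rows downward; lengths in m; the calibration is good to about 2 mm. A picture is of the moment at which its call begins. There is no depth.
- arm.sign_off(): hands the job in; it is judged then, once.
The state is a dict: "time_s": time; "q": joint angles; "qvel": joint speeds; "effort": joint torques, N m; "tool_pos": TCP position; "orientation": TCP orientation; "ft_force": force on the tool from outside, world axes, zero at the start; "moment": the same for the moment, N m; "width": finger opening in m; "finger_force": force on a finger pad.
Only numpy, scipy, OpenCV 4.12 (cv2) and the standard library are available. Lean on these libraries where they do the work, as an engineer would, in place of code of your own. Each camera call takes 0.05 s, during which the arm holds its last target. There are 200 camera calls.

## Working session

There is one attempt and no reset: what is moved stays moved. The work goes in short steps, Python scripts to look and compute and a shell command to move; the robot and the scene stay as the last step left them, time stands still between calls to the robot, and variables do not carry over. Pictures are saved under pics/ and viewed, at most 11 in all, crops included, and the job is handed in when it is done.

```bash
mkdir -p pics
python3 - <<'E'
from station import arm
import cv2, numpy as np
s=arm.read_state();print(s)
for n in("scene","top","wrist"):
    c=arm.capture(n);cv2.imwrite(f"pics/{n}0.png",c["img"][:,:,::-1]);np.savez(f"pics/{n}0.npz",**c)
    print(n,c["vertical_fov"],c["cx"],c["cy"],np.round(c["extrinsics"],3).tolist())
E
```

```text
{'time_s': 0.0, 'q': array([-1.17579218e+00,  1.16475166e-01,  1.44229056e+00, -1.89291952e-05,
        1.58399047e+00, -3.78162943e-02]), 'qvel': array([ 8.69381606e-04, -4.78494664e-04, -5.43275063e-04,  1.30978504e-03,
       -1.55351048e-03, -9.57358128e-05]), 'effort': array([-3.59734586e-03, -7.21259737e+01, -6.22612667e+01,  7.78098148e-02,
        2.37907801e-02, -1.75995615e-04]), 'tool_pos': array([ 0.28301184, -0.61256982,  0.21789677]), 'orientation': array([[ 9.07786481e-01,  4.19432340e-01, -4.65213680e-04],
       [ 4.19432597e-01, -9.07785855e-01,  1.06665675e-03],
       [ 2.50759396e-05, -1.16342236e-03, -9.99999323e-01]]), 'ft_force': array([0.03262543, 0.3395456 , 0.12612248]), 'moment': array([ 0.04009739, -0.04241123, -0.01811286]), 'finger_force': 0.0, 'width': 0.0932060964896776}
scene 53.68738563924531 261.8094641502976 188.40994823950888 [[0.816, 0.578, 0.019, -0.477], [0.423, -0.573, -0.702, -0.144], [-0.395, 0.581, -0.712, 1.413], [0.0, 0.0, 0.0, 1.0]]
top 43.953322261811515 253.4174016215642 188.87766689004405 [[-0.024, -1.0, -0.003, 0.048], [-0.99, 0.024, -0.139, 0.613], [0.139, 0.0, -0.99, 1.565], [0.0, 0.0, 0.0, 1.0]]
wrist 60.28849597268501 252.25459934744325 192.8113704480181 [[0.419, -0.908, -0.001, -0.675], [-0.879, -0.406, 0.249, -0.029], [-0.227, -0.103, -0.968, 0.39], [0.0, 0.0, 0.0, 1.0]]
```

View pics/scene0.png

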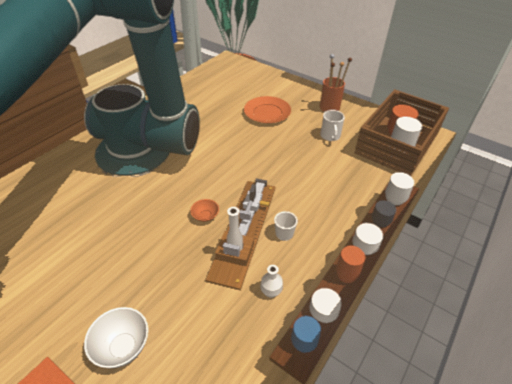

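View pics/top0.png

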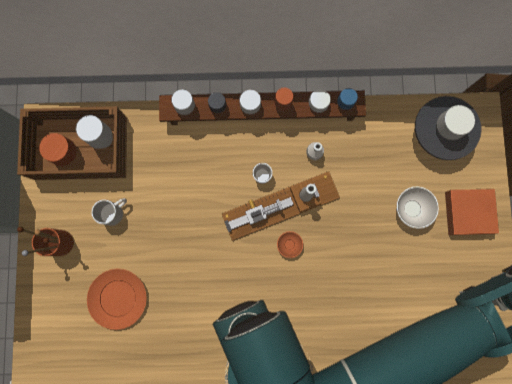

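The scene shows the gauge (board about (208,280) to (275,185)) with the tall vase at (235,230). In the top view the vase is near (310,192), the fin near (258,214), the cup at (262,173), the squat vase at (316,150) and the dish at (290,245).

Run:
```python
import cv2
a=cv2.imread("pics/top0.png")[160:245,215:345];cv2.imwrite("pics/topc.png",cv2.resize(a,None,fx=6,fy=6,interpolation=cv2.INTER_CUBIC))
a=cv2.imread("pics/scene0.png")[170:295,190:310];cv2.imwrite("pics/scenec.png",cv2.resize(a,None,fx=4.8,fy=4.8,interpolation=cv2.INTER_CUBIC))
```

```text
(no output)
```

View pics/topc.png

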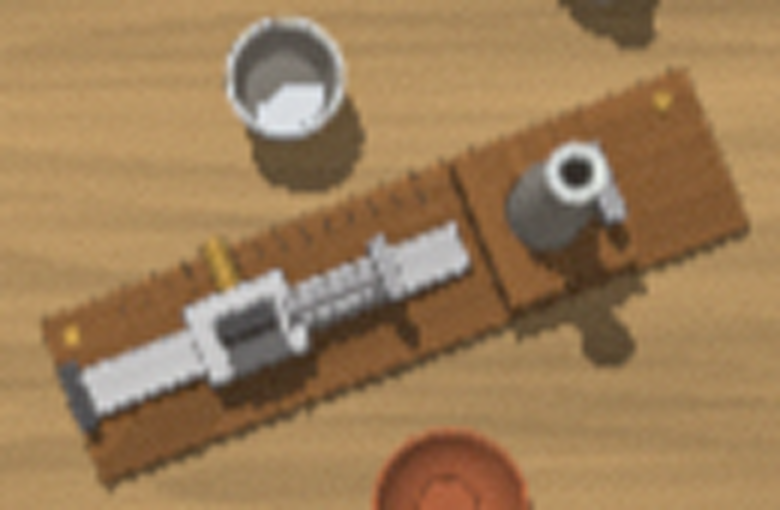

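View pics/scenec.png

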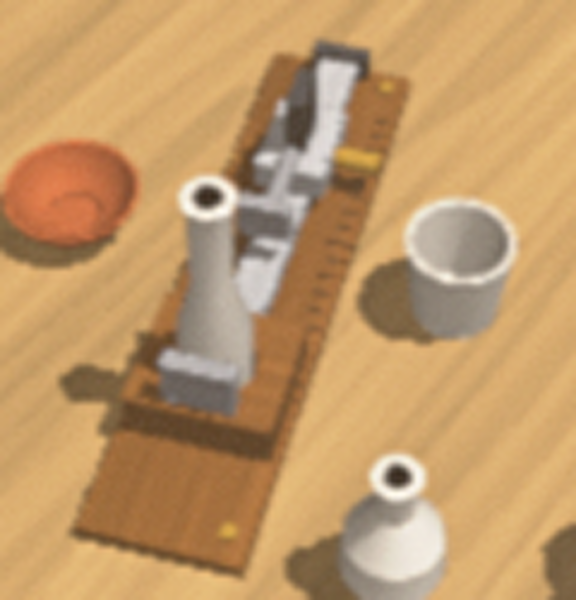

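The top crop shows the board corners at (42,320), (685,70), (748,230) and (110,487), with the lip at (577,172). The fin's dark top is around (247,322). The scene crop has the lip at (208,198).

```bash
cat > h.py <<'E'
import numpy as np, cv2
def cam(c):
    f=192/np.tan(np.radians(float(c["vertical_fov"]))/2)
    return np.array([[f,0,float(c["cx"])],[0,f,float(c["cy"])],[0,0,1]])@np.array(c["extrinsics"])[:3]
def tri(*obs): # (P,uv)
    A=np.vstack([[u[0]*P[2]-P[0],u[1]*P[2]-P[1]] for P,u in obs])
    X=np.linalg.lstsq(A[:,:3],-A[:,3],rcond=None)[0]; return X
def onz(P,u,z):
    A=np.array([u[0]*P[2]-P[0],u[1]*P[2]-P[1]])
    return np.append(np.linalg.solve(A[:,:2],-A[:,3]-A[:,2]*z),z)
def proj(P,X):
    p=P@np.append(X,1); return p[:2]/p[2]
E
python3 - <<'E'
from h import *
T=cam(np.load("pics/top0.npz"));S=cam(np.load("pics/scene0.npz"))
t=lambda x,y:np.array([(x+.5)/6-.5+215,(y+.5)/6-.5+160])
s=lambda x,y:np.array([(x+.5)/4.8-.5+190,(y+.5)/4.8-.5+170])
np.set_printoptions(precision=4,suppress=True)
print("lip",tri((T,t(577,172)),(S,s(208,198))))
tc=[onz(T,t(*p),.012) for p in[(42,320),(685,70),(748,230),(110,487)]]
sc=[onz(S,s(*p),.012) for p in[(410,78),(243,575),(74,533),(278,55)]]
for n,C in(("top",tc),("scene",sc)):
    C=np.array(C);print(n,C[:,:2].tolist(),[np.linalg.norm(C[i]-C[i-1]).round(4) for i in range(4)],C.mean(0))
    v=C[0]+C[3]-C[1]-C[2];print("yaw of gauge +y",np.degrees(np.arctan2(v[1],v[0])))
    g=v[:2]/np.linalg.norm(v[:2]);o=C.mean(0)[:2]-.01*g;print("origin",o,"well",o-.08*g,"fin0",o+.13*g)
print("fin top", onz(T,t(247,317),.095),onz(S,s(290,160),.095), tri((T,t(247,317)),(S,s(290,160))))
for n,p in(("cup",(285,78)),("dish",(450,505))):print(n,onz(T,t(*p),.06 if n=="cup" else .03))
print("squat",onz(T,(316,148),.1))
E
```

```text
lip [ 0.5913 -0.1425  0.1865]
top [[0.5376211450766699, 0.1444975024190962], [0.6733645316481244, -0.22841963411692107], [0.579635164686879, -0.2602146292177979], [0.44201054240463555, 0.10738878975455311]] [np.float64(0.1026), np.float64(0.3969), np.float64(0.099), np.float64(0.3925)] [ 0.5582 -0.0592  0.012 ]
yaw of gauge +y 110.26195480485717
origin [ 0.5616 -0.0686] well [ 0.5893 -0.1436] fin0 [0.5166 0.0534]
scene [[0.5361963079785415, 0.14507631642878027], [0.6781796909119592, -0.23095289302259236], [0.5857210861903233, -0.26571373240671614], [0.44793079777277817, 0.10857180305685343]] [np.float64(0.0955), np.float64(0.4019), np.float64(0.0988), np.float64(0.3988)] [ 0.562  -0.0608  0.012 ]
yaw of gauge +y 110.44923197418304
origin [ 0.5655 -0.0701] well [ 0.5935 -0.1451] fin0 [0.5201 0.0517]
fin top [0.5291 0.0279 0.095 ] [ 0.5601 -0.028   0.095 ] [0.531  0.0243 0.0311]
cup [0.6659 0.0033 0.06  ]
dish [ 0.427  -0.0831  0.03  ]
squat [ 0.7368 -0.1758  0.1   ]
```

The lip triangulates to z=0.1865 (expected 0.187) and the board sides fit 400x100 mm. The gauge +y direction is at about 110.35° and the slide is near 0.027. Next I work out the move to above the fin.

```bash
cat >> h.py <<'E'
from scipy.spatial.transform import Rotation as Ro
np.set_printoptions(precision=4,suppress=True)
G=np.radians(110.35);g=np.array([np.cos(G),np.sin(G),0]);gx=np.array([g[1],-g[0],0]);O=np.array([.5635,-.0694,0])
R0=np.column_stack([g,gx,[0,0,-1]]) # tool x=gauge y, tool y=gauge x
def gp(x,y,z): return O+x*gx+y*g+np.array([0,0,z])
def go(p,R=R0):
    from station import arm
    s=arm.read_state();A=s["orientation"]
    print("t",round(s["time_s"],2),"pos",s["tool_pos"],"F",s["ft_force"],"w",s["width"])
    print("rows:",Ro.from_matrix(A.T@R).as_rotvec(degrees=True)/6,A.T@(p-s["tool_pos"])/.06)
E
python3 -c "
from h import *
go(gp(0,.103,.25))"
```

```text
t 0.15 pos [ 0.283  -0.6126  0.2181] F [-0.7442  0.198  -0.0366] w 0.09301385645383754
rows: [ -0.0064  -0.0067 -14.2589] [ 8.1738 -7.9703 -0.5244]
```

```bash
python3 -m inch '0 0 0 0 0 -0.7 60; 0 0 -14.26 8.17 -7.97 -0.7 60; 0 0 -14.26 8.17 -7.97 -0.7 60; 0 0 -14.26 8.17 -7.97 -0.7 60; 0 0 -14.26 8.17 -7.97 -0.7 60' 20
python3 -c "
from h import *
go(gp(0,.103,.25))"
```

```text
time_s: 0.78
tool_pos: [0.3726, -0.3773, 0.2605]
orientation: [[0.373, 0.928, 0.0], [0.928, -0.373, 0.0], [0.0, 0.0, -1.0]]
ft_force: [0.5, -0.5, 0.6]
width: 0.0602
finger_force: 0.0
t 0.78 pos [ 0.3726 -0.3773  0.2605] F [ 0.4987 -0.4808  0.5654] w 0.06023775562637643
rows: [ 0.0005 -0.0008 -7.0411] [ 7.2193 -0.1156  0.1751]
```

```bash
python3 -m inch '0 0 -7.04 7.22 -0.12 0 60; 0 0 -7.04 7.22 -0.12 0 60; 0 0 -7.04 7.22 -0.12 0 60; 0 0 -7.04 7.22 -0.12 0 60; 0 0 -7.04 7.22 -0.12 0 60'
python3 -c "
from h import *
go(gp(0,.103,.25))"
```

```text
time_s: 1.4
tool_pos: [0.486, -0.086, 0.2607]
orientation: [[-0.345, 0.939, 0.0], [0.939, 0.345, -0.0], [-0.0, 0.0, -1.0]]
ft_force: [1.4, -1.3, 0.2]
width: 0.0601
finger_force: 0.0
t 1.4 pos [ 0.486  -0.086   0.2607] F [ 1.422  -1.3258  0.1733] w 0.06006940614914544
rows: [ 0.0038  0.0029 -0.0301] [1.5311 1.3027 0.1791]
```

```bash
python3 -m inch '0 0 0 1.45 1.3 0 60; 0 0 0 1.45 1.3 0 60; 0 0 0 1.45 1.3 0 60; 0 0 0 1.45 1.3 0 60'
python3 - <<'E'
from h import *
from station import arm
go(gp(0,.103,.25))
for n in("wrist","scene","top"):
    c=arm.capture(n);np.savez(f"pics/{n}1.npz",**c);cv2.imwrite(f"pics/{n}1.png",c["img"][:,:,::-1])
P=cam(np.load("pics/wrist1.npz"))
for s in(.02,.027,.035):print(s,proj(P,gp(0,.13-s,.095)))
print(proj(P,gp(0,-.08,.187)))
E
```

```text
time_s: 1.9
tool_pos: [0.5291, 0.0202, 0.2604]
orientation: [[-0.343, 0.939, -0.001], [0.939, 0.343, -0.0], [-0.0, -0.001, -1.0]]
ft_force: [0.2, 0.2, 0.9]
width: 0.06
finger_force: 0.0
t 1.9 pos [0.5291 0.0202 0.2604] F [0.1938 0.1897 0.8799] w 0.060023317724132295
rows: [-0.0059  0.0003 -0.0512] [0.1165 0.0179 0.173 ]
0.02 [253.0604 163.0979]
0.027 [253.0974 169.9136]
0.035 [253.1392 177.6169]
[254.4255 392.3938]
```

View pics/wrist1.png

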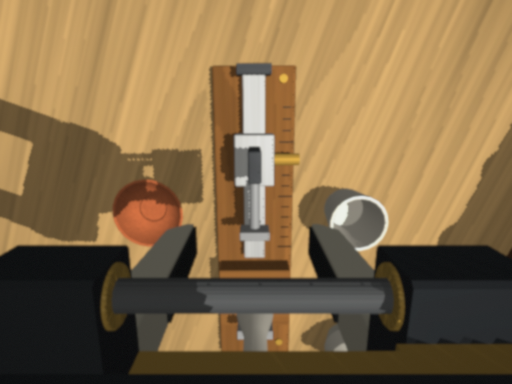

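The wrist view shows the fin near (254,165) on the slide body (235–274, 135–186), with the jaw at about (254,232). I overlay the model on a crop to pin down the slide value.

Run:
```python
from h import *
P=cam(np.load("pics/wrist1.npz"));a=cv2.imread("pics/wrist1.png");y0,x0,k=55,195,6
a=cv2.resize(a[y0:y0+100+40,x0:x0+120],None,fx=k*.7,fy=k*.7,interpolation=cv2.INTER_CUBIC);k*=.7
b=a.copy();s=.023
def box(cx,cy,w,l,z,col):
    q=np.array([proj(P,gp(cx+i*w/2,cy+j*l/2,z)) for i,j in((1,1),(-1,1),(-1,-1),(1,-1))])
    q=((q-[x0,y0]+.5)*k-.5); cv2.polylines(b,[np.round(q).astype(int)],True,col,1)
box(0,.01,.1,.4,.012,(255,0,0));box(0,.13-s,.046,.06,.048,(0,255,0));box(0,.13-s,.014,.034,.095,(0,0,255));box(0,.13-s-.088,.034,.0005,.074,(255,0,255))
o=np.hstack([a,b]);print(o.shape)
cv2.imwrite("pics/ov1.png",o[:600,:800] if o.shape[1]<=800 else cv2.resize(o,(800,int(o.shape[0]*800/o.shape[1]))))
```

```text
(588, 1008, 3)
```

View pics/ov1.png

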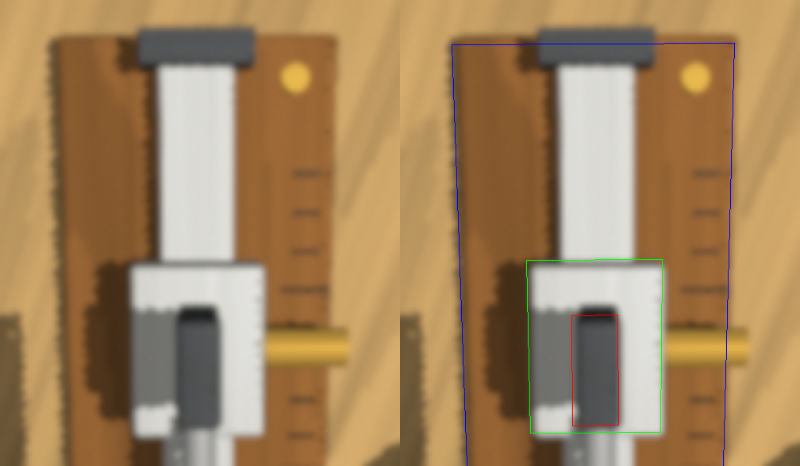

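```bash
python3 -c "
from h import *
go(gp(.001,.1055,.059))"
```

```text
t 2.05 pos [0.529  0.0193 0.2607] F [-0.3346  0.244   0.216 ] w 0.06000351121630847
rows: [ 0.0011  0.0014 -0.0709] [0.1725 0.0393 3.3622]
```

```bash
python3 -m inch '0 0 -0.07 0.17 0.04 1 60; 0 0 -0.07 0.17 0.04 2 60; 0 0 -0.07 0.17 0.04 2.8 60; 0 0 -0.07 0.17 0.04 3.36 60; 0 0 -0.07 0.17 0.04 3.36 60'
python3 -m inch '0 0 0 0 0 0 30; 0 0 0 0 0 0 20; 0 0 0 0 0 0 20' 20
python3 -c "
from h import *
go(gp(.001,.1055,.059))"
```

```text
time_s: 2.68
tool_pos: [0.5266, 0.0299, 0.0571]
orientation: [[-0.348, 0.938, -0.004], [0.938, 0.348, -0.0], [0.001, -0.004, -1.0]]
ft_force: [0.6, -1.1, 1.2]
width: 0.0602
finger_force: 0.0
time_s: 3.05
tool_pos: [0.5285, 0.0307, 0.0602]
orientation: [[-0.349, 0.937, 0.002], [0.937, 0.349, 0.0], [-0.001, 0.002, -1.0]]
ft_force: [-0.0, -0.1, -0.4]
width: 0.0342
finger_force: 0.0
t 3.05 pos [0.5285 0.0307 0.0602] F [-0.0179 -0.1411 -0.4017] w 0.03416309162981104
rows: [0.0145 0.0052 0.0122] [-0.0094 -0.0171  0.0201]
```

Now close on the fin.

```bash
python3 -m inch '0 0 0 0 0 0 18; 0 0 0 0 0 0 10; 0 0 0 0 0 0 10; 0 0 0 0 0 0 10; 0 0 0 0 0 0 10' 20
```

```text
time_s: 3.68
tool_pos: [0.5273, 0.0306, 0.0592]
orientation: [[-0.349, 0.937, -0.002], [0.937, 0.349, -0.001], [0.0, -0.002, -1.0]]
ft_force: [-9.6, -2.9, 6.9]
width: 0.0133
finger_force: 20.0
```

```bash
python3 -m inch '0 0 0 -0.2 -0.01 0 10; 0 0 0 -0.45 -0.01 0 10; 0 0 0 -0.7 -0.01 0 10; 0 0 0 -0.9 -0.01 0 10; 0 0 0 -1.0 -0.01 0 10'
python3 -m inch '0 0 0 0 0 0 10; 0 0 0 0 0 0 10'
python3 - <<'E'
from h import *
from station import arm
go(gp(.001,.1055,.059))
for n in("scene","top"):
    c=arm.capture(n);np.savez(f"pics/{n}2.npz",**c);cv2.imwrite(f"pics/{n}2.png",c["img"][:,:,::-1])
a=cv2.imread("pics/scene2.png")[180:270,210:290];b=cv2.imread("pics/top2.png")[165:240,235:330]
f=lambda a,w:cv2.resize(a,(w,int(a.shape[0]*w/a.shape[1])),interpolation=cv2.INTER_CUBIC)
a=f(a,400);b=f(b,400);o=np.zeros((max(len(a),len(b)),800,3),np.uint8);o[:len(a),:400]=a;o[:len(b),400:]=b;cv2.imwrite("pics/c2.png",o);print(o.shape)
E
```

```text
time_s: 4.3
tool_pos: [0.5482, -0.0258, 0.0592]
orientation: [[-0.349, 0.937, -0.001], [0.937, 0.349, 0.001], [0.001, -0.001, -1.0]]
ft_force: [-6.3, 3.5, 5.7]
width: 0.0138
finger_force: 20.0
time_s: 4.55
tool_pos: [0.5483, -0.0261, 0.0592]
orientation: [[-0.349, 0.937, -0.0], [0.937, 0.349, -0.001], [-0.001, -0.001, -1.0]]
ft_force: [-2.2, -6.3, 2.4]
width: 0.0139
finger_force: 20.0
t 4.55 pos [ 0.5483 -0.0261  0.0592] F [-2.2489 -6.2533  2.4175] w 0.013911453856300342
rows: [-0.0057  0.0095  0.0116] [0.9945 0.0044 0.0022]
(450, 800, 3)
```

View pics/c2.png

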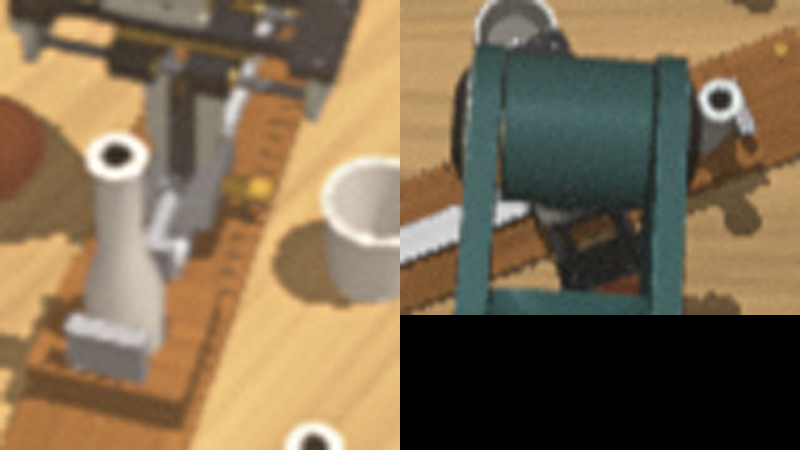

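The jaw is short of the vase at slide ≈ 0.0865. I creep forward in slow ramps and watch the force along the gauge.

```bash
for i in 1; do :; done
python3 -m inch '0 0 0 -0.02 0 0 10; 0 0 0 -0.04 0 0 10; 0 0 0 -0.06 0 0 10; 0 0 0 -0.08 0 0 10; 0 0 0 -0.1 0 0 10' | grep -E 'pos|ft'
python3 -m inch '0 0 0 -0.02 0 0 10; 0 0 0 -0.04 0 0 10' | grep -E 'pos|ft'
python3 -m inch '0 0 0 -0.02 0 0 10; 0 0 0 -0.04 0 0 10' | grep -E 'pos|ft'
python3 -m inch '0 0 0 -0.02 0 0 10; 0 0 0 -0.04 0 0 10' | grep -E 'pos|ft'
python3 -m inch '0 0 0 -0.02 0 0 10; 0 0 0 -0.04 0 0 10' | grep -E 'pos|ft'
```

```text
tool_pos: [0.55, -0.0308, 0.0592]
ft_force: [-7.5, 3.6, 6.3]
tool_pos: [0.5509, -0.033, 0.0592]
ft_force: [-7.1, 1.8, 6.7]
tool_pos: [0.5517, -0.0353, 0.0592]
ft_force: [-8.0, 2.0, 6.3]
tool_pos: [0.5525, -0.0376, 0.0592]
ft_force: [-7.5, 3.0, 6.9]
tool_pos: [0.5533, -0.0397, 0.0592]
ft_force: [-8.4, 3.5, 5.8]
```

```bash
python3 -m inch '0 0 0 -0.02 0 0 10; 0 0 0 -0.04 0 0 10' | grep -E 'pos|ft'
python3 -m inch '0 0 0 -0.02 0 0 10; 0 0 0 -0.04 0 0 10' | grep -E 'pos|ft'
python3 - <<'E'
from station import arm
from h import *
c=arm.capture("scene");np.savez("pics/scene3.npz",**c);cv2.imwrite("pics/scene3.png",c["img"][:,:,::-1])
go(gp(.001,.1055,.059))
E
```

```text
tool_pos: [0.5541, -0.0418, 0.0591]
ft_force: [-8.0, 5.5, 7.8]
tool_pos: [0.5549, -0.044, 0.0592]
ft_force: [-9.0, 6.1, 8.1]
t 6.83 pos [ 0.5549 -0.0441  0.0592] F [-9.437   4.5254  7.6262] w 0.013938505855844675
rows: [-0.0099 -0.0154  0.0162] [1.313  0.0058 0.005 ]
```

The force rose at about 0.5 N/mm from a contact at ≈0.099. Slide is now ≈0.1055, pressing with roughly 3.3 N, so I release and rise.

```bash
python3 -m inch '0 0 0 0 0 0 25; 0 0 0 0 0 0 45; 0 0 0 0 0 0 45; 0 0 0 0 0 0 45; 0 0 0 0 0 0 45'
python3 -m inch '0 0 0 0 0 -1 45; 0 0 0 0 0 -2 45; 0 0 0 0 0 -2.8 45; 0 0 0 0 0 -2.8 45; 0 0 0 0 0 -2.8 45'
python3 - <<'E'
from h import *
from station import arm
for n in("wrist","scene","top"):
    c=arm.capture(n);np.savez(f"pics/{n}4.npz",**c);cv2.imwrite(f"pics/{n}4.png",c["img"][:,:,::-1])
go(gp(.0,-.081,.23))
P=cam(np.load("pics/wrist4.npz"));a=cv2.imread("pics/wrist4.png")
def box(cx,cy,w,l,z,col):
    q=np.array([proj(P,gp(cx+i*w/2,cy+j*l/2,z)) for i,j in((1,1),(-1,1),(-1,-1),(1,-1))]);return q
print(box(0,.0245,.014,.034,.095,0),box(0,.0245,.046,.06,.048,0))
S=cv2.imread("pics/scene4.png")[180:270,215:285];W=a[100:300,170:340]
f=lambda a,w:cv2.resize(a,(w,int(a.shape[0]*w/a.shape[1])),interpolation=cv2.INTER_CUBIC)
s=f(S,400);w=f(W,400);o=np.zeros((max(len(s),len(w)),800,3),np.uint8);o[:len(s),:400]=s;o[:len(w),400:]=w;cv2.imwrite("pics/c4.png",o);print(o.shape)
E
```

```text
time_s: 7.45
tool_pos: [0.5555, -0.0448, 0.059]
orientation: [[-0.349, 0.937, -0.0], [0.937, 0.349, 0.0], [0.0, -0.0, -1.0]]
ft_force: [0.4, -0.2, 0.2]
width: 0.0449
finger_force: 0.0
time_s: 8.07
tool_pos: [0.5553, -0.0447, 0.2262]
orientation: [[-0.349, 0.937, -0.001], [0.937, 0.349, 0.0], [0.0, -0.001, -1.0]]
ft_force: [-0.6, 0.1, -0.6]
width: 0.0454
finger_force: 0.0
t 8.22 pos [ 0.5551 -0.0447  0.2255] F [-0.2506 -0.142   0.2218] w 0.044934410339430006
rows: [-0.0179 -0.0092  0.0137] [-1.7844 -0.0152 -0.0763]
[[258.7248 167.5775]
 [243.3582 167.5648]
 [243.5734 203.411 ]
 [258.52   203.4236]] [[273.3552 147.3165]
 [229.0801 147.2804]
 [230.0032 202.7787]
 [272.4334 202.8145]]
(514, 800, 3)
```

View pics/c4.png

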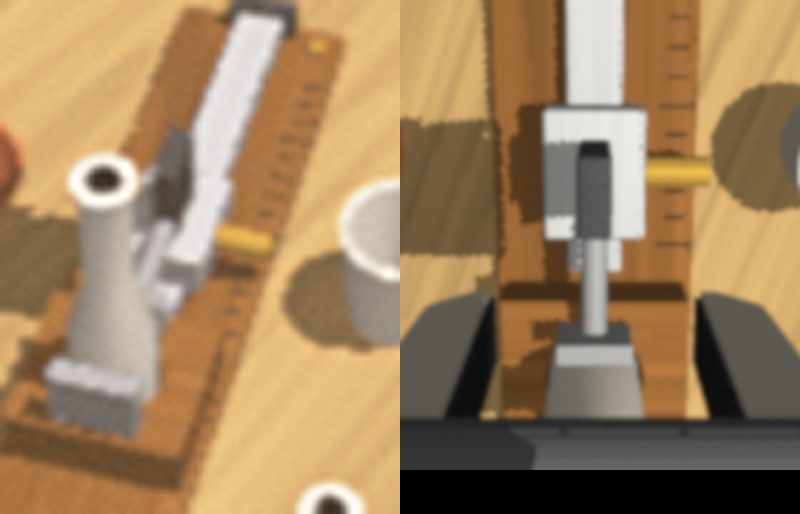

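The scene half shows the jaw touching the vase at (165,295). In the wrist half the body spans rows 107–240 and the jaw's front top edge is at row ≈365, against the vase. I compute the spring's compression and the vase lip from these.

Run:
```python
from h import *
P=cam(np.load("pics/wrist4.npz"));k=400/170
w=lambda x,y:((x-400+.5)/k-.5+170,(y+.5)/k-.5+100)
G2=lambda X:np.array([(X-O)@gx,(X-O)@g])
bb=G2(onz(P,w(594,107),.048));bf=G2(onz(P,w(594,240),.048));j=G2(onz(P,w(594,365),.074));e=G2(onz(P,w(594,345),.074))
print(bb,bf,j,e,"len",bb-bf,"jaw gap (relaxed .088 from body centre)",(bb+bf)/2-j)
from h import *
T=cam(np.load("pics/top4.npz"));S=cam(np.load("pics/scene4.npz"))
s=(( 104+.5)*70/400-.5+215,(181+.5)*70/400-.5+180)
# lip centre in top by bright ring
im=cv2.cvtColor(cv2.imread("pics/top4.png"),cv2.COLOR_BGR2HSV)
m=((im[...,2]>190)&(im[...,1]<40)).astype(np.uint8);m[:180]=0;m[200:]=0;m[:,:300]=0;m[:,322:]=0
n,l,st,c=cv2.connectedComponentsWithStats(m);print(st[1:],c[1:])
i=1+np.argmax(st[1:,4]);x,y,ww,hh=st[i][:4];u=(x+(ww-1)/2,y+(hh-1)/2);X=tri((T,u),(S,s));print("lip",X,G2(X),onz(T,u,.187),onz(S,s,.187))
```

```text
[0.001  0.0567] [ 0.001  -0.0043] [ 0.0011 -0.0546] [ 0.0011 -0.045 ] len [-0.     0.061] jaw gap (relaxed .088 from body centre) [-0.0001  0.0808]
[] []Traceback (most recent call last):
  File "<stdin>", line 14, in <module>
    return _wrapfunc(a, 'argmax', axis=axis, out=out, **kwds)
    return bound(*args, **kwds)
ValueError: attempt to get argmax of an empty sequence
```

```bash
python3 -m inch '0 0 0 -0.6 0 0 60; 0 0 0 -1.2 0 0 60; 0 0 0 -1.75 0 0 60; 0 0 0 -1.75 0 0 60; 0 0 0 -1.75 0 0 60'|head -2
python3 - <<'E'
from h import *
from station import arm
go(gp(.0008,-.079,.130))
for n in("scene","top"):
    c=arm.capture(n);np.savez(f"pics/{n}5.npz",**c);cv2.imwrite(f"pics/{n}5.png",c["img"][:,:,::-1])
a=cv2.imread("pics/scene5.png")[130:280,190:310];cv2.imwrite("pics/c5.png",cv2.resize(a,None,fx=4,fy=4,interpolation=cv2.INTER_CUBIC))
E
```

```text
time_s: 8.85
tool_pos: [0.5919, -0.1428, 0.2262]
t 8.85 pos [ 0.5919 -0.1428  0.2262] F [ 0.5594  0.0722 -1.0062] w 0.0600727206040941
rows: [-0.0094 -0.0095  0.0122] [-0.0072 -0.0034  1.6035]
```

View pics/c5.png

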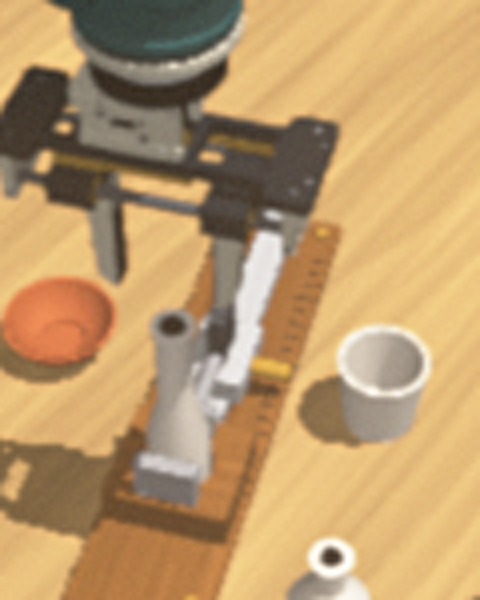

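The fingers at (113,270) and (228,305) straddle the lip at (173,322). I descend and grip.

```bash
python3 -m inch '0 0 0 0 0 0.6 60; 0 0 0 0 0 1.2 60; 0 0 0 0 0 1.6 60; 0 0 0 0 0 1.6 60; 0 0 0 0 0 1.6 45' 30
python3 -m inch '0 0 0 0 0 0 34; 0 0 0 0 0 0 28; 0 0 0 0 0 0 15; 0 0 0 0 0 0 15; 0 0 0 0 0 0 15' 30
```

```text
time_s: 9.57
tool_pos: [0.5926, -0.1429, 0.1325]
orientation: [[-0.35, 0.937, 0.001], [0.937, 0.35, -0.0], [-0.001, 0.001, -1.0]]
ft_force: [0.8, -0.0, 0.2]
width: 0.0542
finger_force: 0.0
time_s: 10.2
tool_pos: [0.5924, -0.1432, 0.1316]
orientation: [[-0.349, 0.937, 0.001], [0.937, 0.349, -0.0], [-0.0, 0.001, -1.0]]
ft_force: [-1.1, -1.1, 5.4]
width: 0.0273
finger_force: 30.0
```

```bash
python3 -m inch '0 0 0 0 0 0 15; 0 0 0 0 0 0 15; 0 0 0 0 0 0 15' 35
```

```text
time_s: 10.58
tool_pos: [0.5924, -0.1432, 0.1316]
orientation: [[-0.349, 0.937, 0.001], [0.937, 0.349, -0.0], [-0.0, 0.001, -1.0]]
ft_force: [-1.0, -0.5, 5.6]
width: 0.0271
finger_force: 35.0
```

```bash
python3 -m inch '0 0 0 0 0 -0.05 15; 0 0 0 0 0 -0.1 15; 0 0 0 0 0 -0.2 15; 0 0 0 0 0 -0.3 15; 0 0 0 0 0 -0.4 15'
python3 -m inch '0 0 0 0 0 -0.3 15; 0 0 0 0 0 -0.6 15; 0 0 0 0 0 -0.9 15; 0 0 0 0 0 -1.2 15; 0 0 0 0 0 -1.5 15'
python3 -m inch '0 0 0 0 0 -0.3 15; 0 0 0 0 0 -0.6 15; 0 0 0 0 0 -0.8 15; 0 0 0 0 0 -0.8 15; 0 0 0 0 0 -0.8 15'
python3 - <<'E'
from h import *
from station import arm
c=arm.capture("scene");np.savez("pics/scene6.npz",**c);cv2.imwrite("pics/scene6.png",c["img"][:,:,::-1])
a=c["img"][80:280,180:320,::-1];cv2.imwrite("pics/c6.png",cv2.resize(a,None,fx=3,fy=3,interpolation=cv2.INTER_CUBIC))
E
```

```text
time_s: 11.2
tool_pos: [0.5922, -0.1431, 0.1555]
orientation: [[-0.349, 0.937, 0.0], [0.937, 0.349, 0.0], [0.0, 0.0, -1.0]]
ft_force: [0.4, -0.8, -6.5]
width: 0.0271
finger_force: 35.0
time_s: 11.82
tool_pos: [0.5922, -0.1432, 0.2466]
orientation: [[-0.349, 0.937, 0.001], [0.937, 0.349, -0.0], [-0.0, 0.001, -1.0]]
ft_force: [-0.4, 0.3, -3.2]
width: 0.0272
finger_force: 35.0
time_s: 12.45
tool_pos: [0.5921, -0.1431, 0.2923]
orientation: [[-0.349, 0.937, -0.001], [0.937, 0.349, 0.0], [0.001, -0.001, -1.0]]
ft_force: [0.3, 0.2, -2.9]
width: 0.0275
finger_force: 35.0
```

View pics/c6.png

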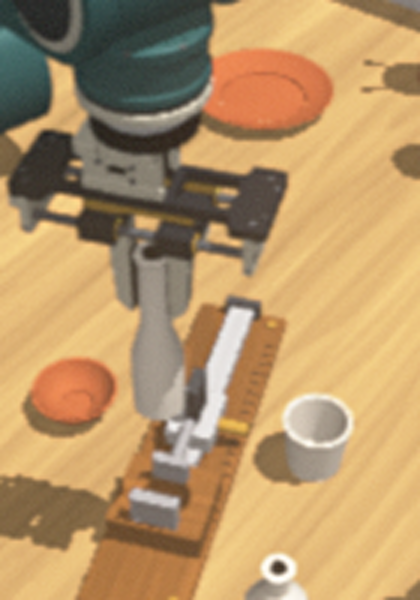

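The vase hangs upright, clear of the gauge, and the slide stays shut. Now I tip it about tool x.

```bash
python3 -m inch '-0.5 0 0 0 0 0 15; -1.3 0 0 0 0 0 15; -2.2 0 0 0 0 0 15; -3 0 0 0 0 0 15; -3.8 0 0 0 0 0 15' 40
python3 -m inch '-0.8 0 0 0 0 0 15; -1.6 0 0 0 0 0 15; -2.4 0 0 0 0 0 15; -3.2 0 0 0 0 0 15; -3.7 0 0 0 0 0 15'
python3 -c "
from h import *
go(np.array([.592,-.143,.281]),R0@Ro.from_rotvec([-45,0,0],degrees=True).as_matrix())"
```

```text
time_s: 13.12
tool_pos: [0.5919, -0.1431, 0.2924]
orientation: [[-0.349, 0.863, 0.365], [0.937, 0.321, 0.136], [0.0, 0.389, -0.921]]
ft_force: [0.2, 0.9, -2.0]
width: 0.0269
finger_force: 40.0
time_s: 13.75
tool_pos: [0.5916, -0.1433, 0.2919]
orientation: [[-0.349, 0.662, 0.663], [0.937, 0.246, 0.247], [0.001, 0.708, -0.706]]
ft_force: [-0.2, 0.1, -2.7]
width: 0.027
finger_force: 40.0
t 13.75 pos [ 0.5916 -0.1433  0.2919] F [-0.1966  0.1377 -2.7345] w 0.027034039460200405
rows: [ 0.0085 -0.0109 -0.0001] [ 0.0017 -0.1232  0.1338]
```

```bash
python3 -m inch '0 0 0 0 -0.06 0.07 15; 0 0 0 0 -0.12 0.13 15; 0 0 0 0 -0.12 0.13 15; 0 0 0 0 -0.12 0.13 15; 0 0 0 0 -0.12 0.13 15'
python3 - <<'E'
from h import *
from station import arm
c=arm.capture("scene");d=arm.capture("top");s=arm.read_state()
tp,z=s["tool_pos"],s["orientation"][:,2];f=tp+z*(.1336-.019);print("foot exp",f)
S=cam(c);T=cam(d);print(proj(S,f),proj(T,f))
a=c["img"][80:280,170:320,::-1];b=d["img"][100:260,230:350,::-1]
r=lambda a,w:cv2.resize(a,(w,int(a.shape[0]*w/a.shape[1])),interpolation=cv2.INTER_CUBIC)
a=r(a,400);b=r(b,400);o=np.zeros((max(len(a),len(b)),800,3),np.uint8);o[:len(a),:400]=a;o[:len(b),400:]=b;cv2.imwrite("pics/c7.png",o);print(o.shape)
E
```

```text
time_s: 14.38
tool_pos: [0.5927, -0.1429, 0.2827]
orientation: [[-0.349, 0.663, 0.663], [0.937, 0.247, 0.247], [-0.0, 0.707, -0.707]]
ft_force: [-1.1, 0.8, -3.4]
width: 0.027
finger_force: 40.0
foot exp [ 0.6686 -0.1147  0.2016]
[264.2297 213.9496] [301.2161 162.8127]
(533, 800, 3)
```

View pics/c7.png

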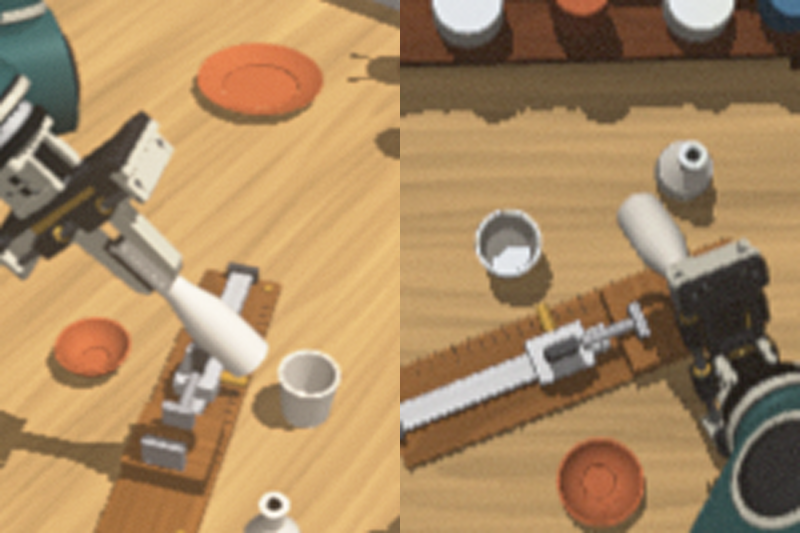

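The vase is tipped to 45° with its foot at (252,360) in the scene half, matching the predicted (251,357). The other pottery is undisturbed and the slide is still shut. I let it settle and hand in.

```bash
python3 -m inch '0 0 0 0 0 0 15; 0 0 0 0 0 0 15; 0 0 0 0 0 0 15; 0 0 0 0 0 0 15; 0 0 0 0 0 0 15' && python3 -c "
from station import arm
print(arm.sign_off())"
```

```text
time_s: 15.1
tool_pos: [0.5926, -0.143, 0.2824]
orientation: [[-0.349, 0.663, 0.663], [0.937, 0.247, 0.247], [0.0, 0.707, -0.707]]
ft_force: [-0.3, 0.7, -3.2]
width: 0.0272
finger_force: 40.0
the job is handed in; nothing more can be done
None
```

The job is handed in: the jaw was shut on the vase at an estimated 3–3.5 N and the slide left there, and the arm is holding the vase by its neck at 45° with its foot about 20 cm above the table; the other pottery looked undisturbed in the last pictures.

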